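# Flush the incubator vent with its push-pull knob

### The arm

A 6-joint arm with a two-finger parallel gripper is mounted at the origin on the work surface. World frame = base frame: x ahead of the robot, y to its left, z up, the work surface at z = 0. Lengths are in m, angles in rad, forces in N, time in s.
With the tool pointing down it reaches from about 0.3 to 0.85 m from the base axis. Payload 5.4 kg.
Tool frame: the origin (TCP) lies midway between the tips of the shut fingers; the grasp point (between the pads) lies r.hold_point_z behind it (r.hold_point_z is the distance from the TCP to the grasp point, in m); z points along the fingers, x is the direction in which the jaws open and shut, and the axes are right-handed (so a half turn about z gives the same grasp; the last joint's range is limited). The gripper opens to 85 mm and grips with 20 to 120 N. Pads are 22 mm wide; open, the fingers measure 114 mm over their backs; the gripper's body (76 mm by 85 mm) begins 54 mm behind the grasp point. The pads swing forward as they close: fully open they stand 13 mm farther back than shut.
Start: joints at [1.108, 0.158, 1.597, -0, 1.386, -0.21], TCP at [0.144, 0.557, 0.231] pointing down, gripper open.
Joint ranges: [-2.91, 2.91], [-0.94, 2.29], [0.18, 2.7], [-1.29, 4.43], [0.17, 2.64], [-3, 3]. Speed limits (rad/s): [2.57, 2.57, 3.14, 3.14, 3.14, 3.14].

### API

Orientations are given as a unit quaternion [x, y, z, w].
In Python, from bench import r gives the robot as it stands. The module is installed in compiled form; this text tells all that it offers.
- The arm moves only by the tool play_rows, never from a script. Its argument "series" is a list of rows, each an object with "gripper": the opening, from 0 (shut) to 1 (fully open); "slide": the shift along the tool's x, y, z as a fraction of full scale, a list of three; "twist": the turn about the tool's z as a fraction of full scale. In form: [{"gripper": gripper, "slide": [dx, dy, dz], "twist": twist}, ...]. A call has exactly 8 rows; each row shifts and turns the pose as measured when the row begins, along the tool's axes as they then stand; what a row does not reach is not made up. Full scale, the value 1, is 6 cm for a shift and 180 degrees for a turn. A row lasts 1/8 s, in which the tool goes at most 62.5 mm and 10.7 degrees, less where a joint would pass 70% of its speed; a pose out of reach is approached as far as the arm can. A call with a number of a shift or a turn outside -1 to 1 is refused whole. A call with a gripper value outside its range is refused whole. The fingers move at their own pace and stop on an object; "force" is the grip in N (left out, the last holds). Time passes only in rows, so rows that do not move let the fingers close, or fill a call up. It gives the time, the measured TCP pose, the force and the opening at its end, in the units of the state.
- r.get_state(): the state, without advancing time (a new reading comes with each control period).
- r.read_camera(name): name is "side" or "top"; returns the picture (420x560x3 uint8, red, green, blue); there is no depth.
- r.camera_params(name): a dict with "fx", "fy", "cx", "cy" (pixels), "rvec" (rotation vector, rad) and "tvec" (3), from world to camera coordinates, as OpenCV has them. Camera axes: x right, y down, z forward; pixel columns grow to the right and rows downward; lengths in m; the calibration is good to about 2 mm. A picture is of the moment at which its call begins. camera_params takes no time and is no camera call.
- r.sign_off(): hands the job in, once; it reports no verdict.
The state is a dict: "time_s": time; "q": joint angles; "joint_vel": joint speeds; "joint_efforts": joint torques, N m; "tcp_pos": TCP position; "ee_rot": TCP orientation; "force": force on the tool from outside, world axes, zero at the start; "torque": the same for the moment, N m; "grip_width": opening from 0.0 (shut) to 1.0 (fully open).
Only numpy, scipy, OpenCV 4.12 (cv2) and the standard library are available. Lean on these libraries where they do the work, as an engineer would, in place of code of your own. Each camera call takes 0.05 s, during which the arm holds its last target. There are 200 camera calls.

### The job

Flush the incubator's vent: pull the round push-pull knob straight out until it clicks into its open position, leave it out for about two seconds, then push it back in until it is fully home. Leave the T-shaped knob of the other box at the setting it has, and do not disturb the other things on the bench.

Things in the scene. Friction and masses are not known exactly. Their poses are not given: they have to be found in the camera images.
- vent_box: vent control box fixed to the bench: cream, 120 mm deep (x) x 110 wide (y) x 105 high, thin steel foot plate, blue front panel. Origin: centre of its underside; z up; the panel faces its own -x, 60 mm from the origin. Place and yaw (to 0.3 rad) vary. It has the round knob. An aluminium flap on its top rises with the knob to 148 mm above the bench, 80 mm behind the panel; no need to touch it.
- vent_stem (a point): fixed point where the round knob's 14 mm steel stem leaves the panel of the vent box, 70 mm above the bench; the stem runs level along the box's -x, axes as the vent box. A 26 mm nut, 3 mm thick, surrounds it. Between panel and back of the knob's head lie 34 mm of bare stem with the knob in, 69 mm with it out.
- vent_knob (a joint): travel of the round knob out of the panel, m: 0 fully in (the start), 0.035 fully out (open, a hard stop). Spring detent: it resists the first millimetres of the pull with about 8 N, less and less towards half way, then snaps by itself to the far end and stays. Pushing in is the same the other way.
- vent_head (a point): centre of the flat front face of the round knob: a black mushroom head 46 mm across, 18 mm thick, on the stem's axis 70 mm above the bench. Moves with the knob: 52 mm in front of the panel when in, 87 mm when out. Axes as the vent box.
- valve_box: second control box fixed to the bench: cream, 120 mm deep (x) x 110 wide (y) x 105 high, thin steel foot plate, blue front panel. Origin: centre of its underside; z up; the panel faces its own -x, 60 mm from the origin. Place and yaw (to 0.3 rad) vary. It has the T-shaped knob, to be left alone. The boxes stand side by side, 26 to 46 cm apart; which is on the left varies.
- valve_head (a point): centre of the front face of the T-shaped black knob's level bar (62 mm wide, 16 x 16 mm in section, on a 12 mm stem, 70 mm above the bench), 50 to 80 mm in front of its panel, depending on its setting. It slides if pushed with more than about 5 N; leave it where it is.
- dish: culture dish, clear, 90 mm across, 13 mm high, in front of the boxes; bystander. Origin: centre of underside.
- box_dish: the same kind of dish, lying on top of the box with the T-shaped knob; bystander.
- dish_pile: pile of three such dishes, 90 mm across, 40 mm high; bystander.
- sample_jar: small jar, 44 mm across, 70 mm high, between the two boxes; bystander. Origin: centre of underside.
- reagent_bottle: amber bottle, 68 mm across, 160 mm high, left of the boxes; bystander. Origin: centre of underside.
- flask: conical flask, 80 mm across, 118 mm high, front left; bystander. Origin: centre of underside.
- tube_rack: white rack 200 x 80 mm with tubes, 110 mm high, right of the boxes; bystander. Origin: centre of underside.
- spoon: steel sampling spoon 180 mm long lying near the robot; bystander.

How it is judged:
On the way, in this order (a step that is already met when the one before it is completed fails the run):
1. the round knob is pulled out to its open detent (30 mm or more of 35 mm) and stays there for at least 1.2 s (value of joint vent_knob above 0.03 m), for 1.2 s.
2. the round knob is pushed back fully in (within 3 mm) (value of joint vent_knob below 0.003 m), for 0.2 s.
At the end, for the whole second after the job is handed in: The round knob is fully in again (within 3 mm of home) and the T-shaped knob is within 8 mm of its starting setting; nothing else on the bench was moved by more than 40 mm (value of joint vent_knob below 0.003 m and distance of valve_head from where it was at the start of the episode below 0.008 m); the robot touches nothing.
It fails at once if the T-shaped knob is moved more than 8 mm from its setting (distance of valve_head from where it was at the start of the episode above 0.008 m).
It fails at once if a bystander on the bench is moved more than 40 mm (distance of any of dish, box_dish, dish_pile, sample_jar, reagent_bottle, flask, tube_rack, spoon from where it was at the start of the episode above 0.04 m).
It also fails if it takes over 45 s, if anything falls off the work surface, if the arm or the gripper's body presses on something with over 40 N, if the wrist force passes 120 N, or if a joint passes its speed limit or range.

## Working session

There is one attempt and no reset: what is moved stays moved. The work goes in short steps, Python scripts to look and compute and a tool call to move; the robot and the scene stay as the last step left them, time stands still between calls to the robot, and variables do not carry over. Pictures are saved under pics/ and viewed, about 8 in all and at most 12, crops included, and the job is handed in when it is done.

Besides the shell and the picture viewer there is one more tool, called as name([rows], argument=value, ...), one row to a line, values as JSON. play_rows: Moves the arm, as the interface text tells. Shift numbers are shares of 6 cm and turn numbers shares of 180 degrees, none past 1 either way. Its arguments: {"type":"object","properties":{"series":{"type":"array","items":{"type":"object","properties":{"gripper":{"type":"number"},"slide":{"type":"array","items":{"type":"number"}},"twist":{"type":"number"}}}},"force":{"type":"number"}},"required":["series"]}

```bash
mkdir -p pics; python3 - <<'E'
from bench import r
import cv2
for n in("top","side"):
    cv2.imwrite(f"pics/{n}0.png",r.read_camera(n)[:,:,::-1]); print(r.camera_params(n))
print(r.get_state(), r.hold_point_z)
E
```

```text
{'fx': 390.4307387099583, 'fy': 390.4307387099583, 'cx': 274.2454457333672, 'cy': 204.09771352065448, 'rvec': array([ 2.15115048, -2.21400315,  0.05787901]), 'tvec': array([0.01551125, 0.52121377, 1.06768865])}
{'fx': 421.4411495390055, 'fy': 421.4411495390055, 'cx': 274.70102163547455, 'cy': 206.43210437379443, 'rvec': array([ 0.03608251, -2.87208455,  1.21392983]), 'tvec': array([0.49889137, 0.07779199, 1.27413884])}
{'time_s': 0.1, 'q': array([ 1.10791508e+00,  1.58987944e-01,  1.59814670e+00,  9.01487797e-06,
        1.38621131e+00, -2.10102584e-01]), 'joint_vel': array([ 0.00111541, -0.002048  , -0.00329832,  0.00124516,  0.0006675 ,
        0.00036334]), 'joint_efforts': array([-2.81233697e-04, -3.96988571e+01, -3.32337534e+01, -2.04968678e-04,
        4.25576422e-03,  3.90763194e-05]), 'tcp_pos': array([0.14356816, 0.55620954, 0.23039406]), 'ee_rot': array([ 7.90599749e-01,  6.12332645e-01, -7.91713963e-04,  3.76456667e-04]), 'force': array([-0.13942653, -0.56239911,  0.41973089]), 'torque': array([-0.00699957,  0.01633184, -0.05556604]), 'grip_width': 0.9968539054998279} 0.0187
```

View pics/top0.png

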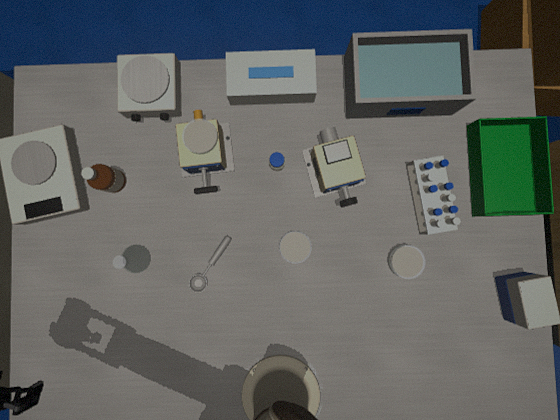

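View pics/side0.png

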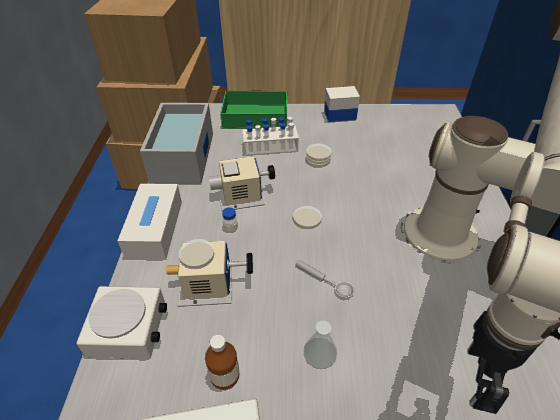

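The left box has the dish on top and the T bar at about (205,189), so it is the valve box. The right box, around (338,160), is the vent box, with its round knob at about (347,202) in the top view and (268,172) in the side view. I'll crop both and measure.

```bash
cat > h.py <<'E'
from bench import r
import numpy as np, cv2
def cam(n):
    p=r.camera_params(n); K=np.array([[p['fx'],0,p['cx']],[0,p['fy'],p['cy']],[0,0,1]]); R=cv2.Rodrigues(p['rvec'])[0]
    return K,R,p['tvec']
def ray(n,uv):
    K,R,t=cam(n); d=R.T@np.linalg.inv(K)@np.array([*uv,1.]); return -R.T@t,d
def onplane(n,uv,z):
    c,d=ray(n,uv); return c+d*(z-c[2])/d[2]
def proj(n,P):
    K,R,t=cam(n); q=K@(R@np.asarray(P,float)+t); return q[:2]/q[2]
E
python3 - <<'E'
from h import *
a=cv2.imread('pics/top0.png')[120:220,290:390]; b=cv2.imread('pics/side0.png')[140:220,200:300]
cv2.imwrite('pics/z0.png',np.hstack([cv2.resize(a,(400,400),interpolation=2),cv2.resize(b,(400,320),interpolation=2)[:, :].copy() if 0 else cv2.copyMakeBorder(cv2.resize(b,(400,320),interpolation=2),0,80,0,0,0)]))
t=cv2.imread('pics/top0.png'); s=cv2.imread('pics/side0.png')
def blobs(img,m,x0,y0,x1,y1,name):
    m=m.astype(np.uint8); k=np.zeros_like(m); k[y0:y1,x0:x1]=m[y0:y1,x0:x1]
    for c in cv2.findContours(k,0,2)[0]:
        if cv2.contourArea(c)>25: print(name,cv2.contourArea(c),cv2.boundingRect(c),cv2.minAreaRect(c))
blobs(t,t.max(2)<50,330,185,370,215,'knobtop'); blobs(s,s.max(2)<50,255,155,285,190,'knobside')
h=cv2.cvtColor(t,cv2.COLOR_BGR2HSV)
blobs(t,(h[...,0]>18)&(h[...,0]<40)&(h[...,1]>40)&(h[...,2]>110),300,120,380,205,'creamtop')
E
```

```text
knobtop 82.0 (340, 197, 17, 10) ((347.73529052734375, 201.44119262695312), (6.063390731811523, 16.73495864868164), 75.96376037597656)
knobside 57.5 (268, 165, 7, 14) ((271.1699523925781, 171.69000244140625), (13.01076602935791, 5.798276424407959), 81.8698959350586)
creamtop 154.5 (318, 136, 44, 29) ((343.8373107910156, 144.18392944335938), (47.41480255126953, 22.377914428710938), 23.8387393951416)
```

View pics/z0.png

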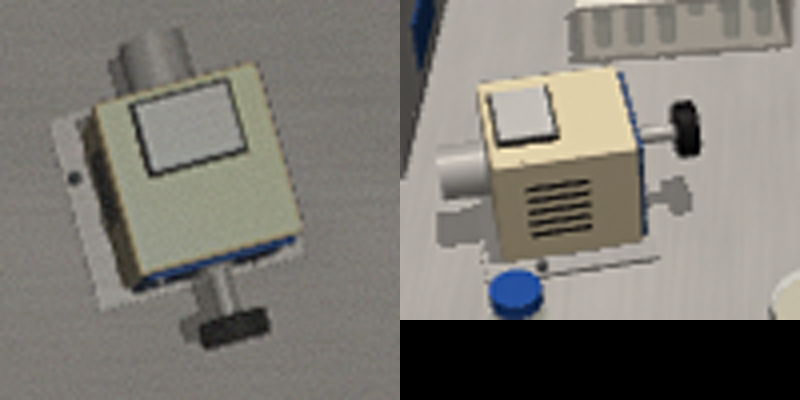

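Right box confirmed as the vent: in the crop its top corners are about (97,107), (256,63), (300,233) and (136,280), and the round head is at (234,327).

```bash
python3 - <<'E'
from h import *
from scipy.spatial.transform import Rotation as Ro
C=np.array([onplane('top',(290+(x-1.5)/4,120+(y-1.5)/4),.105) for x,y in [(97,107),(256,63),(300,233),(136,280)]])
print(C.round(4)); bl,br,fr,fl=C
print([np.linalg.norm(a) for a in (bl-br,fl-fr,bl-fl,br-fr)])
ux=(bl-fl+br-fr); uy=(bl-br+fl-fr)
print('yaw',np.arctan2(ux[1],ux[0]),np.arctan2(-uy[0],uy[1]))
yaw=np.arctan2(ux[1]-uy[0],ux[0]+uy[1])
c=C.mean(0);x=np.array([np.cos(yaw),np.sin(yaw),0]); 
print('yaw',yaw,'centre',c,'head mid from box',c-x*(.06+.043))
pt,ps=(347.74,201.44),(271.17,171.69)
c1,d1=ray('top',pt);c2,d2=ray('side',ps)
A=np.stack([d1,-d2],1);k=np.linalg.lstsq(A,c2-c1,rcond=None)[0]
print('tri',c1+d1*k[0],c2+d2*k[1]); print('top@.07+',onplane('top',pt,.075))
s=r.get_state();R=Ro.from_quat(s['ee_rot']).as_matrix();print(R.round(3))
print('shadow/cam',c1,c2)
E
```

```text
[[ 0.6615 -0.1066  0.105 ]
 [ 0.687  -0.2098  0.105 ]
 [ 0.5761 -0.2333  0.105 ]
 [ 0.5491 -0.1276  0.105 ]]
[np.float64(0.10626336646067311), np.float64(0.10907846095793483), np.float64(0.11440148135729383), np.float64(0.11333939995588768)]
yaw 0.19630883738335067 0.24626815903702673
yaw 0.22059013761645066 centre [ 0.61841804 -0.16931124  0.105     ] head mid from box [ 0.51791389 -0.19184821  0.105     ]
tri [ 0.5193457  -0.19396703  0.07012923] [ 0.51575553 -0.19395374  0.06988869]
top@.07+ [ 0.51902256 -0.19310209  0.075     ]
[[ 0.25   0.968 -0.001]
 [ 0.968 -0.25  -0.002]
 [-0.002 -0.    -1.   ]]
shadow/cam [ 0.45107496 -0.01122567  1.09921282] [0.46076587 0.8741885  0.94966481]
```

play_rows([
  {"gripper":1,"slide":[0,0,0],"twist":-0.05},
  {"gripper":1,"slide":[0,0,0],"twist":-0.05},
  {"gripper":1,"slide":[0,0,0],"twist":-0.05},
  {"gripper":1,"slide":[-0.5,0.12,0],"twist":0},
  {"gripper":1,"slide":[-0.9,0.22,0],"twist":0},
  {"gripper":1,"slide":[-0.9,0.22,0],"twist":0},
  {"gripper":1,"slide":[-0.9,0.22,0],"twist":0},
  {"gripper":1,"slide":[-0.9,0.22,0],"twist":0},
], force=60)

```text
time_s: 1.1
tcp_pos: [0.2595, 0.3251, 0.227]
ee_rot: [0.617, 0.787, -0.004, 0.001]
force: [1.6, 0.2, 0.2]
grip_width: 1.001
```

play_rows([
  {"gripper":1,"slide":[-0.9,0.22,0],"twist":0},
  {"gripper":1,"slide":[-0.9,0.22,0],"twist":0},
  {"gripper":1,"slide":[-0.9,0.22,0],"twist":0},
  {"gripper":1,"slide":[-0.9,0.22,0],"twist":0},
  {"gripper":1,"slide":[-0.9,0.22,0],"twist":0},
  {"gripper":1,"slide":[-0.9,0.22,0],"twist":0},
  {"gripper":1,"slide":[-0.5,0.12,0],"twist":0},
  {"gripper":1,"slide":[0,0,0],"twist":0},
])

```text
time_s: 2.1
tcp_pos: [0.431, -0.0122, 0.2269]
ee_rot: [0.619, 0.785, -0.004, 0.001]
force: [-0.3, 0.7, 0.0]
grip_width: 1.0
```

```bash
cat > go.py <<'E'
from h import *
from scipy.spatial.transform import Rotation as Ro
s=r.get_state();R=Ro.from_quat(s['ee_rot']).as_matrix()
yaw=np.arctan2(R[1,1],R[0,1]);print('t',s['time_s'],'tcp',s['tcp_pos'].round(4),'yaw',yaw,'q',s['q'].round(2),'F',s['force'].round(1),'w',s['grip_width'])
d=R.T@(np.array([.518,-.193,.050])-s['tcp_pos']);print('left(tool,units)',(d/.06).round(3),'twist',((yaw-.225)/np.pi).round(4),'m',d.round(4))
E
python3 go.py
```

```text
t 2.1 tcp [ 0.431  -0.0122  0.2269] yaw 0.23604483497204096 q [-0.3  -0.23  1.98 -0.01  1.39 -2.11] F [-0.3  0.7  0. ] w 0.9997895196344441
left(tool,units) [-3.253  0.72   2.963] twist 0.0035 m [-0.1952  0.0432  0.1778]
```

play_rows([
  {"gripper":1,"slide":[-0.8,0.18,0],"twist":0},
  {"gripper":1,"slide":[-0.8,0.18,0],"twist":0},
  {"gripper":1,"slide":[-0.8,0.18,0],"twist":0},
  {"gripper":1,"slide":[-0.5,0.1,0.2],"twist":0},
  {"gripper":1,"slide":[-0.3,0.06,0.4],"twist":0},
  {"gripper":1,"slide":[0,0,0.4],"twist":0},
  {"gripper":1,"slide":[0,0,0.2],"twist":0},
  {"gripper":1,"slide":[0,0,0],"twist":0},
])

```text
time_s: 3.1
tcp_pos: [0.5178, -0.1857, 0.152]
ee_rot: [0.616, 0.788, -0.002, -0.002]
force: [-0.8, -0.4, -0.4]
grip_width: 0.996
```

```bash
python3 go.py
```

```text
t 3.1 tcp [ 0.5178 -0.1857  0.152 ] yaw 0.24398494804199106 q [-0.56  0.17  1.74 -0.    1.23 -2.37] F [-0.8 -0.4 -0.4] w 0.9955955268628891
left(tool,units) [-0.12  -0.016  1.7  ] twist 0.006 m [-0.0072 -0.001   0.102 ]
```

play_rows([
  {"gripper":1,"slide":[-0.12,-0.02,0.2],"twist":0.005},
  {"gripper":1,"slide":[0,0,0.35],"twist":0},
  {"gripper":1,"slide":[0,0,0.35],"twist":0},
  {"gripper":1,"slide":[0,0,0.35],"twist":0},
  {"gripper":1,"slide":[0,0,0.35],"twist":0},
  {"gripper":1,"slide":[0,0,0.15],"twist":0},
  {"gripper":1,"slide":[0,0,0],"twist":0},
  {"gripper":1,"slide":[0,0,0],"twist":0},
])

```text
time_s: 4.1
tcp_pos: [0.5221, -0.1964, 0.0485]
ee_rot: [0.623, 0.782, -0.002, 0.004]
force: [0.1, -0.4, 0.6]
grip_width: 1.003
```

```bash
python3 go.py; python3 - <<'E'
from h import *
a=r.read_camera('top')[110:240,280:410,::-1]; b=r.read_camera('side')[100:230,200:330,::-1]
cv2.imwrite('pics/g1.png',cv2.resize(np.hstack([a,b]),(800,400),interpolation=2))
E
```

```text
t 4.1 tcp [ 0.5221 -0.1964  0.0485] yaw 0.22591522984464796 q [-0.57  0.33  1.79 -0.01  1.02 -2.37] F [ 0.1 -0.4  0.6] w 1.002943109224818
left(tool,units) [ 0.071 -0.054 -0.025] twist 0.0003 m [ 0.0042 -0.0032 -0.0015]
```

View pics/g1.png

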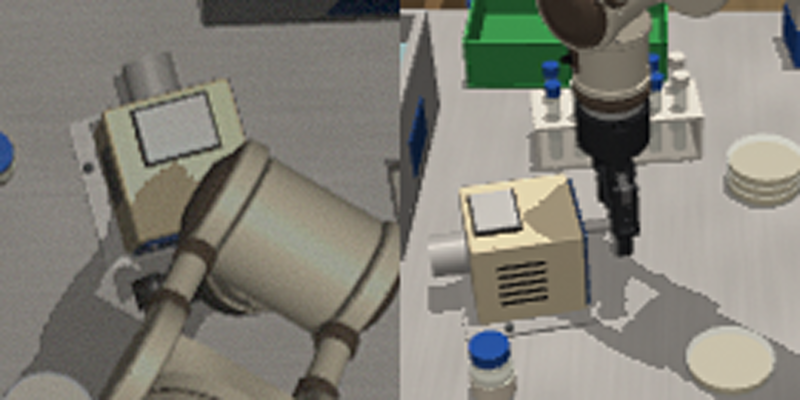

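The fingers straddle the head, with the stem entering between them at about (597,227) in the crop. I'll make a small centring correction and close.

play_rows([
  {"gripper":1,"slide":[0.07,-0.05,0.03],"twist":0},
  {"gripper":1,"slide":[0,0,0],"twist":0},
  {"gripper":0.4,"slide":[0,0,0],"twist":0},
  {"gripper":0.2,"slide":[0,0,0],"twist":0},
  {"gripper":0.2,"slide":[0,0,0],"twist":0},
  {"gripper":0.2,"slide":[0,0,0],"twist":0},
  {"gripper":0.2,"slide":[0,0,0],"twist":0},
  {"gripper":0.2,"slide":[0,0,0],"twist":0},
], force=60)

```text
time_s: 5.2
tcp_pos: [0.5188, -0.194, 0.0484]
ee_rot: [0.622, 0.783, -0.003, 0.006]
force: [-0.7, -0.2, 2.1]
grip_width: 0.524
```

```bash
python3 go.py
```

```text
t 5.2 tcp [ 0.5188 -0.194   0.0484] yaw 0.2269462822960945 q [-0.57  0.32  1.8  -0.01  1.01 -2.37] F [-0.7 -0.2  2.1] w 0.5238720923566699
left(tool,units) [ 0.018 -0.01  -0.026] twist 0.0006 m [ 0.0011 -0.0006 -0.0016]
```

The opening of 0.524 is about 45 mm, so the head is held. Now pulling.

play_rows([
  {"gripper":0.2,"slide":[0,-0.1,0],"twist":0},
  {"gripper":0.2,"slide":[0,-0.12,0],"twist":0},
  {"gripper":0.2,"slide":[0,-0.12,0],"twist":0},
  {"gripper":0.2,"slide":[0,-0.12,0],"twist":0},
  {"gripper":0.2,"slide":[0,-0.12,0],"twist":0},
  {"gripper":0.2,"slide":[0,-0.08,0],"twist":0},
  {"gripper":0.2,"slide":[0,0,0],"twist":0},
  {"gripper":0.2,"slide":[0,0,0],"twist":0},
])

```text
time_s: 6.2
tcp_pos: [0.4851, -0.202, 0.0485]
ee_rot: [0.623, 0.782, 0.003, 0.013]
force: [1.6, -0.9, -0.7]
grip_width: 0.523
```

```bash
python3 go.py
```

```text
t 6.2 tcp [ 0.4851 -0.202   0.0485] yaw 0.22495770482388325 q [-0.63  0.24  1.9   0.01  0.98 -2.43] F [ 1.6 -0.9 -0.7] w 0.5232971369898771
left(tool,units) [ 0.023  0.569 -0.014] twist -0.0 m [ 0.0014  0.0341 -0.0008]
```

play_rows([
  {"gripper":0.2,"slide":[0,-0.05,0],"twist":0},
  {"gripper":0.2,"slide":[0,-0.05,0],"twist":0},
  {"gripper":0.2,"slide":[0,0,0],"twist":0},
  {"gripper":0.2,"slide":[0,0,0],"twist":0},
  {"gripper":0.2,"slide":[0,0,0],"twist":0},
  {"gripper":0.2,"slide":[0,0,0],"twist":0},
  {"gripper":0.2,"slide":[0,0,0],"twist":0},
  {"gripper":0.2,"slide":[0,0,0],"twist":0},
])

```text
time_s: 7.2
tcp_pos: [0.4854, -0.202, 0.0485]
ee_rot: [0.624, 0.781, 0.009, 0.019]
force: [3.1, -1.4, -2.5]
grip_width: 0.526
```

```bash
python3 go.py; python3 - <<'E'
from h import *
a=r.read_camera('top')[110:240,280:410,::-1]; b=r.read_camera('side')[100:230,200:330,::-1]
cv2.imwrite('pics/g2.png',cv2.resize(np.hstack([a,b]),(800,400),interpolation=2))
E
```

```text
t 7.2 tcp [ 0.4854 -0.202   0.0485] yaw 0.22384426628542634 q [-0.63  0.23  1.91  0.02  0.96 -2.44] F [ 3.1 -1.4 -2.5] w 0.5256520952417473
left(tool,units) [ 0.025  0.563 -0.004] twist -0.0004 m [ 0.0015  0.0338 -0.0002]
```

View pics/g2.png

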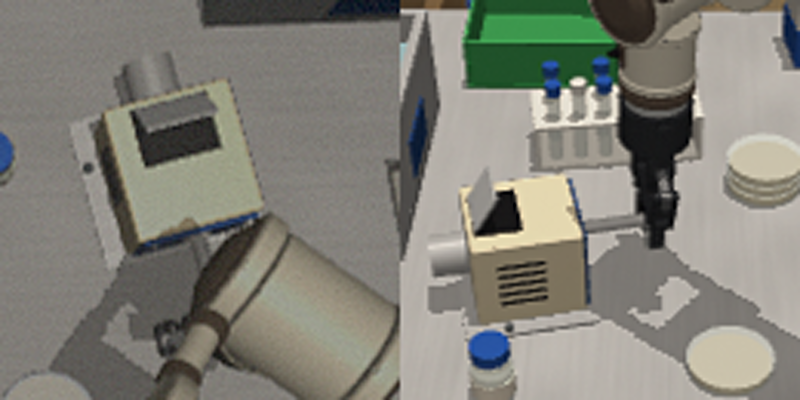

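The knob is out: the flap is raised at (480,200) in the crop, a long stretch of stem shows at (610,223), and it hit the stop. I'll wait another second, then push in.

play_rows([
  {"gripper":0.2,"slide":[0,0,0],"twist":0},
  {"gripper":0.2,"slide":[0,0,0],"twist":0},
  {"gripper":0.2,"slide":[0,0,0],"twist":0},
  {"gripper":0.2,"slide":[0,0,0],"twist":0},
  {"gripper":0.2,"slide":[0,0,0],"twist":0},
  {"gripper":0.2,"slide":[0,0,0],"twist":0},
  {"gripper":0.2,"slide":[0,0,0],"twist":0},
  {"gripper":0.2,"slide":[0,0,0],"twist":0},
])

```text
time_s: 8.3
tcp_pos: [0.4854, -0.202, 0.0485]
ee_rot: [0.624, 0.781, 0.009, 0.019]
force: [2.8, -1.2, -1.3]
grip_width: 0.517
```

play_rows([
  {"gripper":0.2,"slide":[0,0.1,0],"twist":0},
  {"gripper":0.2,"slide":[0,0.12,0],"twist":0},
  {"gripper":0.2,"slide":[0,0.12,0],"twist":0},
  {"gripper":0.2,"slide":[0,0.12,0],"twist":0},
  {"gripper":0.2,"slide":[0,0.12,0],"twist":0},
  {"gripper":0.2,"slide":[0,0.08,0],"twist":0},
  {"gripper":0.2,"slide":[0,0.05,0],"twist":0},
  {"gripper":0.2,"slide":[0,0,0],"twist":0},
])

```text
time_s: 9.3
tcp_pos: [0.519, -0.1939, 0.0485]
ee_rot: [0.623, 0.782, 0.0, 0.009]
force: [2.3, 2.3, 0.4]
grip_width: 0.522
```

```bash
python3 go.py; python3 - <<'E'
from h import *
a=r.read_camera('top')[110:240,280:410,::-1]; b=r.read_camera('side')[100:230,200:330,::-1]
cv2.imwrite('pics/g3.png',cv2.resize(np.hstack([a,b]),(800,400),interpolation=2))
E
```

```text
t 9.3 tcp [ 0.519  -0.1939  0.0485] yaw 0.22667035755420387 q [-0.58  0.31  1.81 -0.    1.   -2.37] F [2.3 2.3 0.4] w 0.5219220691401535
left(tool,units) [ 0.018 -0.012 -0.026] twist 0.0005 m [ 0.0011 -0.0007 -0.0015]
```

View pics/g3.png

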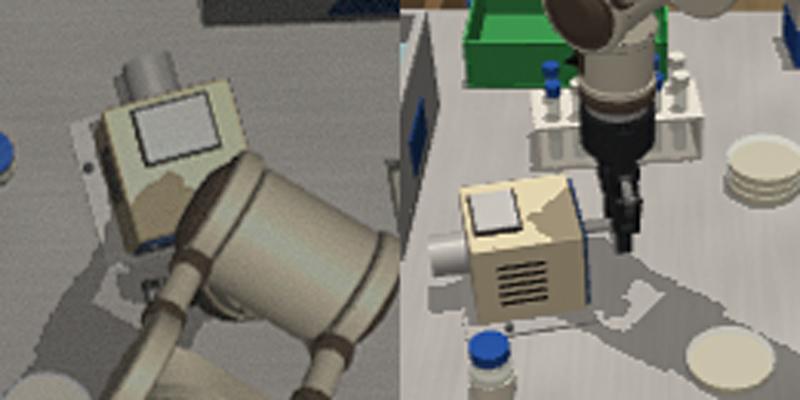

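The flap lies flat again at (495,212), and the TCP is back within 0.3 mm of where it gripped. I'll open the gripper and rise.

play_rows([
  {"gripper":0.2,"slide":[0,0.05,0],"twist":0},
  {"gripper":1,"slide":[0,0,0],"twist":0},
  {"gripper":1,"slide":[0,0,0],"twist":0},
  {"gripper":1,"slide":[0,0,0],"twist":0},
  {"gripper":1,"slide":[0,0,0],"twist":0},
  {"gripper":1,"slide":[0,0,0],"twist":0},
  {"gripper":1,"slide":[0,0,0],"twist":0},
  {"gripper":1,"slide":[0,0,-0.1],"twist":0},
])

```text
time_s: 10.4
tcp_pos: [0.5195, -0.1924, 0.0537]
ee_rot: [0.623, 0.782, -0.001, 0.006]
force: [-0.4, 0.6, 0.2]
grip_width: 1.002
```

play_rows([
  {"gripper":1,"slide":[0,0,-0.3],"twist":0},
  {"gripper":1,"slide":[0,0,-0.5],"twist":0},
  {"gripper":1,"slide":[0,0,-0.5],"twist":0},
  {"gripper":1,"slide":[0,0,-0.5],"twist":0},
  {"gripper":1,"slide":[0,0,-0.5],"twist":0},
  {"gripper":1,"slide":[0,-0.6,-0.5],"twist":0},
  {"gripper":1,"slide":[0,-0.6,0],"twist":0},
  {"gripper":1,"slide":[0,-0.6,0],"twist":0},
])

```text
time_s: 11.4
tcp_pos: [0.4135, -0.2166, 0.2385]
ee_rot: [0.621, 0.783, -0.001, 0.013]
force: [0.7, -0.9, -0.5]
grip_width: 1.001
```

play_rows([
  {"gripper":1,"slide":[0,-0.6,0],"twist":0},
  {"gripper":1,"slide":[0,-0.6,0],"twist":0},
  {"gripper":1,"slide":[0,-0.3,0],"twist":0},
  {"gripper":1,"slide":[0,0,0],"twist":0},
  {"gripper":1,"slide":[0,0,0],"twist":0},
  {"gripper":1,"slide":[0,0,0],"twist":0},
  {"gripper":1,"slide":[0,0,0],"twist":0},
  {"gripper":1,"slide":[0,0,0],"twist":0},
])

```text
time_s: 12.4
tcp_pos: [0.3243, -0.2381, 0.2444]
ee_rot: [0.621, 0.783, -0.002, 0.019]
force: [-0.8, 0.8, 1.0]
grip_width: 0.995
```

```bash
python3 go.py; python3 - <<'E'
from h import *
n={k:r.read_camera(k)[:,:,::-1].copy() for k in('top','side')}
for k,(x0,y0,x1,y1) in {'top':(330,185,370,215),'side':(255,155,285,190)}.items():
    m=np.zeros((420,560),np.uint8); m[y0:y1,x0:x1]=n[k].max(2)[y0:y1,x0:x1]<50
    for c in cv2.findContours(m,0,2)[0]:
        if cv2.contourArea(c)>25: print(k,cv2.contourArea(c),cv2.boundingRect(c))
cv2.imwrite('pics/e.png',np.hstack([cv2.resize(n[k],(400,300)) for k in n]))
E
```

```text
t 12.4 tcp [ 0.3243 -0.2381  0.2444] yaw 0.23010355688134052 q [-0.94 -0.37  2.05  0.01  1.41 -2.74] F [-0.8  0.8  1. ] w 0.9951849179006715
left(tool,units) [0.103 3.249 3.304] twist 0.0016 m [0.0062 0.1949 0.1982]
top 82.0 (340, 197, 17, 10)
side 57.5 (268, 165, 7, 14)
```

View pics/e.png

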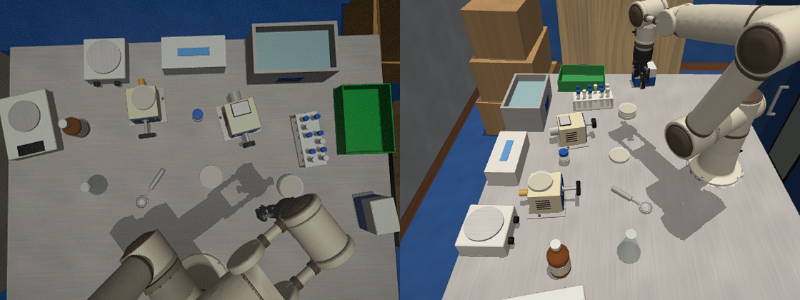

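The knob blobs match the first pictures exactly in both views. Everything else stands where it was, and the arm is clear.

```bash
python3 -c "
from bench import r
print(r.sign_off())"
```

```text
the job is handed in; nothing more can be done
None
```

I flushed the vent and handed the job in; the sign-off gives no verdict. I gripped the round knob's head and pulled it about 35 mm to its hard stop. It stayed out for a little over 2 s before I pushed it home, released it and backed the arm away.

- **Open:** the picture showed the flap raised and the long stretch of stem, and two further small pulls moved the knob no further.
- **Home:** the arm returned to within 0.3 mm of where it gripped. The flap was flat again, and the knob's outline in both cameras matched the first pictures exactly.
- **Rest of the bench:** the T-knob and the other objects looked unmoved by eye, though I did not measure them. The gripper was open and clear at 12.4 s, with about 1 N on the wrist.

No check failed. The only disagreement was in the first box-angle estimate, which gave 0.20 and 0.25 rad; I used 0.225.

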